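Lift a freshly lacquered brass cap with the tongs

ROBOT

A 6-joint arm with a two-finger parallel gripper is mounted at the origin on a cart in front of the work surface, level with it; the furniture and walls round the work are solid. World frame = base frame: x ahead of the robot, y to its left, z up, the work surface at z = 0. Lengths are in m, angles in rad, forces in N, time in s.
With the tool pointing down it reaches from about 0.25 to 0.725 m from the base axis. Payload 4 kg.
Tool frame: the origin (TCP) lies midway between the tips of the shut fingers; the grasp point (between the pads) lies 19 mm behind it; z points along the fingers, x is the direction in which the jaws open and shut, and the axes are right-handed (so a half turn about z gives the same grasp; the last joint's range is limited). The gripper opens to 85 mm and grips with 20 to 120 N. Pads are 22 mm wide; open, the fingers measure 114 mm over their backs; the gripper's body (76 mm by 85 mm) begins 54 mm behind the grasp point. The pads swing forward as they close: fully open they stand 13 mm farther back than shut.
Start: joints at [1.142, 0.241, 0.005, 1.335, 0, 1.571], TCP at [0.208, 0.455, 0.231] pointing down, gripper open.
Joint ranges: [-2.72, 2.72], [-1.05, 1.87], [-1.09, 1.28], [-1.99, 2.15], [-1.42, 1.44], [-3.14, 3.14]. Speed limits (rad/s): [2.79, 2.79, 3.14, 3.14, 3.14, 3.14].

INTERFACE

Orientations are given as a unit quaternion [x, y, z, w].
In Python, from workcell import bot, vision, ticket gives the robot as it stands.
- The arm moves only by the tool play_rows, never from a script. Its argument "deltas" is one flat list of numbers, 5 for each row, row after row: the opening, from 0 (shut) to 1 (fully open), then the shift along the tool's x, y, z in units of 60 mm (1.0 is 60 mm), then the turn about the tool's z in degrees. A call has 1 to 12 rows; each row shifts and turns the pose as measured when the row begins, along the tool's axes as they then stand; what a row does not reach is not made up. A row lasts 1/8 s, in which the tool goes at most 62.5 mm and 10.7 degrees, less where a joint would pass 70% of its speed; a pose out of reach is approached as far as the arm can. A call is refused whole if a number of a shift passes 1 or a number of a turn 10.7, either way. A call with a gripper value outside its range is refused whole. The fingers move at their own pace and stop on an object; the grip force is fixed at half the most. Time passes only in rows, so rows that do not move let the fingers close. It gives the time, the measured TCP pose, the force and the opening at its end, in the units of the state.
- bot.get_obs(): the state, without advancing time (a new reading comes with each control period).
- vision.camera(name): name is "side" or "top"; returns a dict with "color" (400x640x3 uint8, blue, green, red), "intrinsics" (3x3 intrinsics, pixels), "rvec" (rotation vector, rad) and "tvec" (3), from world to camera coordinates, as OpenCV has them. Camera axes: x right, y down, z forward; pixel columns grow to the right and rows downward; lengths in m; the calibration is good to about 2 mm. A picture is of the moment at which its call begins. There is no depth.
- ticket.job_done(): hands the job in, once; it reports no verdict.
The state is a dict: "clock": time; "joint_pos": joint angles; "joint_vel": joint speeds; "tau": joint torques, N m; "eef_pos": TCP position; "tool_rot": TCP orientation; "ft_force": force on the tool from outside, world axes, zero at the start; "ft_torque": the same for the moment, N m; "grip_width": finger opening in m.
Only numpy, scipy, OpenCV 4.12 (cv2) and the standard library are available. Lean on these libraries where they do the work, as an engineer would, in place of code of your own. Each camera call takes 0.05 s, during which the arm holds its last target. There are 200 camera calls.

TASK

The knife-handle caps on the little stands are freshly lacquered and must not be touched by the robot itself. Pick up the spring tongs by their cork grips, close their tips gently on the brass cap so the lacquer is not marked, lift it off its stand and finish while still holding it in the tongs, about 12 cm above the bench. Leave the black cap, the tape roll and the jar undisturbed.

Things in the scene. Friction and masses are not known exactly. Their poses are not given: they have to be found in the camera images.
- tongs: sprung steel tongs about 250 mm long, lying on edge on the bench, so they open and close in the horizontal plane. Origin: on the underside, midway between the two cork grips; +x runs along the tongs to their tips, z up, y across. Hinge at x = -80 mm, tip pads at x = 113 to 147 mm. About 0.11 kg, balanced near the grips
- tongs_left: the tongs' arm on their +y side (steel strip 20 mm tall, cork grip outside, cork tip pad inside); origin on the hinge; turns inward by up to 0.13 rad, in step with the other arm, against a spring: pressing the grips takes about 6 N at first, 10 N when the tips reach a cap; about 0.4 of any further force arrives at the tips
- tongs_right: the tongs' arm on their -y side, mirror image of the other; origin on the hinge. Beside the work: the back of a wooden armchair at the robot's left rear (top rail x -0.49 to 0.03, y 0.17 to 0.27, z 0.15 to 0.30 m); an arm whose shoulder stands out to the left must keep clear of it, for instance by leaning the hand back over the tongs' hinge end by about 0.78 rad
- tongs_grip (a point): midpoint between the cork grips, 15 mm above the tongs' underside; axes as the tongs. Each grip is 50 mm long (x) and 30 mm tall; take both from outside, closing along y: 47 mm over their outer faces when open, 35 mm when the tips hold a 30 mm cap. A gripper opening of 44 mm carries the tongs still open, by their spring
- tongs_mouth (a point): midpoint between the two cork tip pads, 130 mm ahead of the grips and 15 mm above the tongs' underside; the pads are 34 mm long and 18 mm tall, 60 mm apart when open and 30 mm apart when the arms have closed 0.07 rad; axes as the tongs
- stand_brass: turned wooden stand fixed to the bench, carrying the brass cap: foot 56 mm across and 7 mm thick, post with a flat head 26 mm across at 30 mm height; origin under its centre
- cap_brass: gold-coloured brass knife-handle cap, a plain cylinder 30 mm across and 32 mm tall with a rounded top edge, about 50 g, standing loose on its stand; origin at the centre of its underside, z up; the one to lift. Its lacquer is marked if either tip presses it with more than 25 N
- stand_black: turned wooden stand fixed to the bench, carrying the black cap: foot 56 mm across and 7 mm thick, post with a flat head 26 mm across at 30 mm height; origin under its centre
- cap_black: black knife-handle cap, a plain cylinder 30 mm across and 32 mm tall with a rounded top edge, about 50 g, standing loose on its stand; origin at the centre of its underside, z up
- tape_roll: roll of yellow masking tape lying flat, 91 mm across, 24 mm tall; origin under its centre
- jar_pins: jar of pins with yellow lid, 60 mm across, 75 mm tall; origin under its centre
There are look-alikes about, which are no part of the job. What is shaped like the stand_black but green is not meant.

How it is judged:
By the outcome, as a careful person would: the job done as asked, in the order asked, and still so for the second after the job is handed in, while the arm keeps its last pose, push and grip.
It also fails if it takes over 40 s, if anything falls off the work surface, if the arm or the gripper's body presses on something with over 40 N, if the wrist force passes 120 N, or if a joint passes its speed limit or range.

## Working session

There is one attempt and no reset: what is moved stays moved. The work goes in short steps, Python scripts to look and compute and a tool call to move; the robot and the scene stay as the last step left them, time stands still between calls to the robot, and variables do not carry over. Pictures are saved under pics/ and viewed, about 8 in all and at most 12, crops included, and the job is handed in when it is done.

Besides the shell and the picture viewer there is one more tool, called after "Call:" in YAML: its name, and indented under it one key for each argument. play_rows: Moves the arm, as the interface text tells. Its arguments: {"type":"object","properties":{"deltas":{"type":"array"}},"required":["deltas"]}

```bash
mkdir -p pics
cat > h.py <<'E'
import numpy as np, cv2
from workcell import bot, vision, ticket
def cam(n):
    c=vision.camera(n); R=cv2.Rodrigues(np.array(c["rvec"],float))[0]
    return c["color"],np.array(c["intrinsics"],float),R,np.array(c["tvec"],float).ravel()
def ray(K,R,t,uv,z):
    d=R.T@np.linalg.inv(K)@np.array([uv[0],uv[1],1.]); o=-R.T@t
    return o+d*(z-o[2])/d[2]
def proj(K,R,t,p):
    q=K@(R@np.array(p,float)+t); return q[:2]/q[2]
E
python3 - <<'E'
from h import *
for n in("top","side"):
    im,K,R,t=cam(n); cv2.imwrite(f"pics/{n}1.png",im); print(n,K.tolist(),(-R.T@t).round(3),R.round(3).tolist())
o=bot.get_obs(); print(o)
E
```

```text
top [[389.78234241325794, 0.0, 321.6045318135694], [0.0, 389.78234241325794, 197.54437754638062], [0.0, 0.0, 1.0]] [0.303 0.255 0.876] [[0.007, -1.0, 0.009], [-0.98, -0.008, -0.199], [0.199, -0.008, -0.98]]
side [[395.93973991083016, 0.0, 313.0663147477229], [0.0, 395.93973991083016, 200.97801986411577], [0.0, 0.0, 1.0]] [0.126 0.867 0.502] [[-0.872, -0.488, 0.022], [-0.275, 0.452, -0.849], [0.405, -0.746, -0.528]]
{'clock': 0.1, 'joint_pos': array([ 1.14195757e+00,  2.41334271e-01,  3.86766674e-03,  1.33520490e+00,
       -6.95006888e-06,  1.57078515e+00]), 'joint_vel': array([ 0.00079497, -0.00070786,  0.00190542,  0.00069717,  0.00041647,
        0.00014207]), 'tau': array([-6.37464309e-04, -3.73137259e+01,  2.53010237e+01,  1.08528437e-02,
       -3.85244630e-05,  4.35618560e-06]), 'eef_pos': array([0.20767513, 0.45421133, 0.23050699]), 'tool_rot': array([ 8.41368995e-01,  5.40460299e-01, -7.86983802e-04,  5.09643273e-04]), 'ft_force': array([-0.23880741,  0.38523645,  0.34174142]), 'ft_torque': array([0.03396164, 0.01649481, 0.02350885]), 'grip_width': 0.08543211426108949}
```

View pics/top1.png

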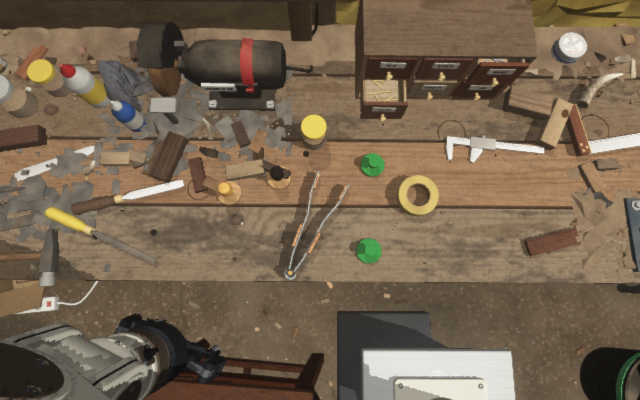

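View pics/side1.png

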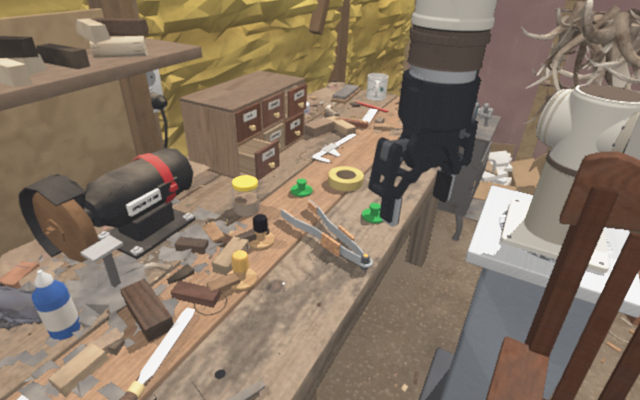

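The top view shows the tongs with their hinge at about (291,274) and tips at (318,175) and (347,187). The brass cap is at (223,188), the black cap at (277,173), the jar at (314,128) and the tape at (418,195). The side view agrees: brass (240,262), black (260,225), hinge (367,262).

Run:
```python
from h import *
im,K,R,t=cam("top")
for n,uv,z in(("hinge",(291,274),.02),("tipL",(318,175),.02),("tipR",(347,187),.02),("brass",(223,188),.062),("black",(277,173),.062),("jar",(314,128),.075),("tape",(418,195),.02)):
    print(n,ray(K,R,t,uv,z).round(4))
hsv=cv2.cvtColor(im,cv2.COLOR_BGR2HSV)
print("grip px hsv",hsv[235,298],hsv[242,314],"brass",hsv[186,223],hsv[190,223])
a=cv2.resize(im[110:290,190:450],None,fx=3,fy=3,interpolation=cv2.INTER_CUBIC); cv2.imwrite("pics/crop1.png",a)
```

```text
hinge [0.3078 0.3134 0.02  ]
tipL [0.5286 0.2571 0.02  ]
tipR [0.5012 0.1914 0.02  ]
brass [0.487  0.4598 0.062 ]
black [0.5211 0.3455 0.062 ]
jar [0.6196 0.2666 0.075 ]
tape [0.4841 0.0317 0.02  ]
grip px hsv [ 14  98 175] [ 14 122 203] brass [ 20 142 231] [ 20 140 236]
```

View pics/crop1.png

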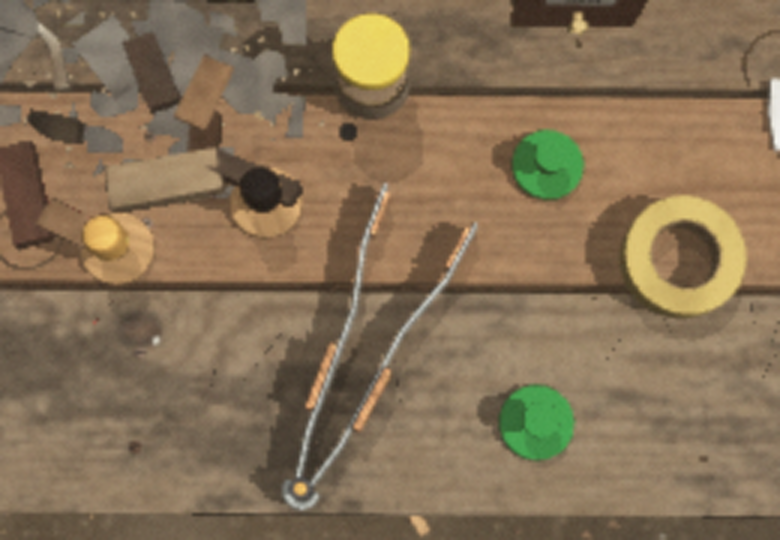

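```bash
cat > m.py <<'E'
from h import *
def blobs(hsv,lo,hi,box,amin):
    x0,y0,x1,y1=box; m=cv2.inRange(hsv,np.array(lo),np.array(hi)); k=np.zeros_like(m); k[y0:y1,x0:x1]=m[y0:y1,x0:x1]
    n,l,s,c=cv2.connectedComponentsWithStats(k)
    return [(c[i],s[i]) for i in range(1,n) if s[i][4]>=amin]
E
python3 - <<'E'
from m import *
im,K,R,t=cam("top"); hsv=cv2.cvtColor(im,cv2.COLOR_BGR2HSV)
for c,s in blobs(hsv,(6,80,130),(18,200,255),(284,168,352,280),3):
    z=.03 if c[1]>215 else .024
    print("cork",c.round(1),s,ray(K,R,t,c,z).round(4))
for c,s in blobs(hsv,(17,120,120),(30,255,255),(200,170,245,210),10): print("brass",c.round(1),s,ray(K,R,t,c,.058).round(4))
for c,s in blobs(hsv,(0,0,0),(179,255,40),(262,160,292,186),10): print("black",c.round(1),s,ray(K,R,t,c,.055).round(4))
print("hinge",ray(K,R,t,(190+300/3,110+490/3),.022).round(4))
im,K,R,t=cam("side"); hsv=cv2.cvtColor(im,cv2.COLOR_BGR2HSV)
for c,s in blobs(hsv,(17,120,100),(30,255,255),(215,240,262,280),10): print("brass side",c.round(1),s,ray(K,R,t,c,.046).round(4))
for p in [(.487,.46,.03),(.487,.46,.062)]: print(proj(K,R,t,p))
cv2.imwrite("pics/side_crop1.png",cv2.resize(im[190:300,200:400],None,fx=4,fy=4,interpolation=cv2.INTER_CUBIC))
E
```

```text
cork [318.3 184.1] [ 284  168   68   37 1718] [0.5064 0.2563 0.024 ]
cork [309. 193.] [309 192   1   3   3] [0.4858 0.2768 0.024 ]
cork [336.7 202. ] [336 201   2   3   3] [0.4658 0.215  0.024 ]
cork [288.7 212.3] [284 208  12  14 102] [0.4416 0.3212 0.024 ]
cork [313.8 210.9] [312 208   5   8  20] [0.4453 0.2657 0.024 ]
cork [334.5 219. ] [328 215  12  10  42] [0.4267 0.2202 0.03  ]
cork [343.8 216.4] [342 215   5   4   9] [0.4325 0.1997 0.03  ]
cork [310.  216.5] [309 216   3   2   4] [0.4318 0.2738 0.03  ]
cork [289.1 220.7] [287 219   5   4  11] [0.4221 0.3194 0.03  ]
cork [346.  222.4] [345 221   3   3   5] [0.4193 0.1949 0.03  ]
cork [296.8 234.7] [292 224  10  22  66] [0.3917 0.3021 0.03  ]
cork [284. 228.] [284 227   1   3   3] [0.406  0.3301 0.03  ]
cork [328.  228.9] [326 227   7   6  13] [0.4047 0.2342 0.03  ]
cork [313.8 243. ] [308 232  13  22  86] [0.3739 0.265  0.03  ]
cork [339.9 237.1] [326 233  26  11  94] [0.387  0.2082 0.03  ]
cork [338.3 241.3] [338 241   2   2   3] [0.3779 0.2117 0.03  ]
cork [323.8 246.2] [321 243   6   8  17] [0.3672 0.2433 0.03  ]
cork [331.2
[... 272 characters left out ...]
 3   2   4] [0.3497 0.1953 0.03  ]
cork [309.3 263.5] [308 263   4   2   6] [0.33  0.274 0.03 ]
cork [347.9 265.7] [346 265   5   2   7] [0.3259 0.1914 0.03  ]
cork [288.2 272.2] [288 271   2   4   5] [0.3114 0.3188 0.03  ]
cork [308.6 273.3] [305 271   8   5  17] [0.3094 0.2752 0.03  ]
cork [291.2 273.2] [290 272   3   3   4] [0.3093 0.3122 0.03  ]
cork [300.4 278.4] [299 277   3   3   5] [0.2987 0.2926 0.03  ]
brass [225.  188.9] [217 181  17  17 188] [0.486  0.4565 0.058 ]
black [275.7 177. ] [272 174   9   6  18] [0.514  0.3488 0.055 ]
hinge [0.3092 0.3154 0.022 ]
brass side [239.7 261.7] [232 250  17  23 303] [0.4864 0.4626 0.046 ]
[241.02473018 267.66169241]
[239.65309833 253.55474258]
```

View pics/side_crop1.png

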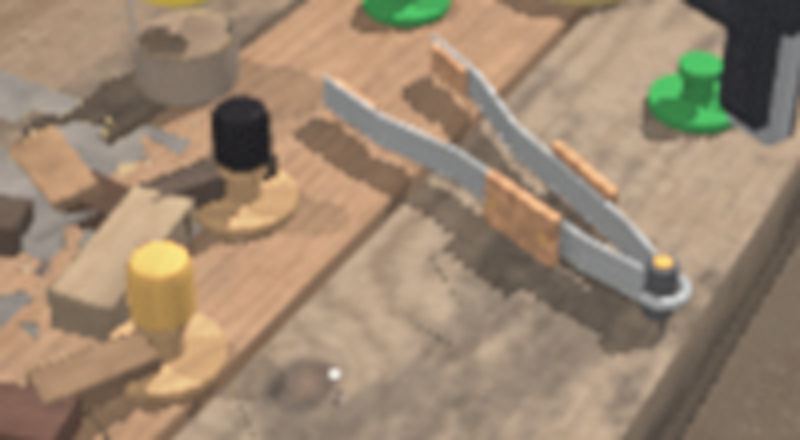

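Brass cap is at about (0.486, 0.459) and the hinge at (0.309, 0.314). The grip centre is about (0.3825, 0.2825) with tongs yaw about −23°, so the tool is already nearly aligned. I'll move above the grips.

Call:
play_rows:
  deltas: [1,-0.174,0.48,0.25,0,1,-0.174,0.48,0.25,0,1,-0.174,0.48,0.25,0,1,-0.174,0.48,0.25,0,1,-0.174,0.48,0.25,-1.3,1,-0.174,0.48,0.25,0,1,-0.174,0.48,0.25,0,1,-0.174,0.48,0.25,0,1,0,0,0,0]

```text
clock: 1.38
eef_pos: [0.3889, 0.2804, 0.1067]
tool_rot: [0.834, 0.551, -0.0, -0.001]
ft_force: [-0.2, -0.3, 0.3]
grip_width: 0.0856
```

```bash
cat > st.py <<'E'
from m import *
from scipy.spatial.transform import Rotation as Ro
def st(goal=None,yaw=None):
    o=bot.get_obs(); p=o["eef_pos"]; M=Ro.from_quat(o["tool_rot"]).as_matrix()
    y=np.degrees(np.arctan2(M[1,1],M[0,1]))
    print("t",round(o["clock"],2),"p",p.round(4),"tongs yaw(tool y)",y.round(2),"q",np.round(o["joint_pos"],2),"F",o["ft_force"].round(1),"w",round(o["grip_width"],4),"z",M[:,2].round(3))
    if goal is not None: print("delta/60mm",(M.T@(np.array(goal)-p)/.06).round(3),"turn",None if yaw is None else y-yaw)
E
python3 - <<'E'
from st import *
st((.3825,.2824,.002),-23.3)
im,K,R,t=cam("top"); cv2.imwrite("pics/crop2.png",cv2.resize(im[150:290,250:390],None,fx=4,fy=4,interpolation=cv2.INTER_CUBIC))
E
```

```text
t 1.38 p [0.3889 0.2804 0.1067] tongs yaw(tool y) -23.09 q [ 0.62  0.3  -0.26  1.01  0.    1.03] F [-0.2 -0.3  0.3] w 0.0856 z [-0.001  0.001 -1.   ]
delta/60mm [-0.011 -0.11   1.744] turn 0.21054016333362569
```

Call:
play_rows:
  deltas: [1,-0.01,-0.11,0,0,1,0,0,0.3,0,1,0,0,0.3,0,1,0,0,0.3,0,1,0,0,0.3,0,1,0,0,0.3,0,1,0,0,0.2,0,1,0,0,0,0]

```text
clock: 2.42
eef_pos: [0.3779, 0.2932, 0.0079]
tool_rot: [0.83, 0.558, 0.005, -0.003]
ft_force: [0.8, -0.0, 0.5]
grip_width: 0.0852
```

Run:
```python
from st import *
st((.3825,.2824,.002),-23.3)
im,K,R,t=cam("side"); cv2.imwrite("pics/side2.png",cv2.resize(im[150:310,220:420],None,fx=4,fy=4)[:600])
```

```text
t 2.42 p [0.3779 0.2932 0.0079] tongs yaw(tool y) -22.22 q [ 0.66  0.42 -0.4   0.75  0.    1.04] F [ 0.8 -0.   0.5] w 0.0852 z [ 0.006  0.01  -1.   ]
delta/60mm [-0.139  0.138  0.097] turn 1.0754892880511484
```

View pics/side2.png

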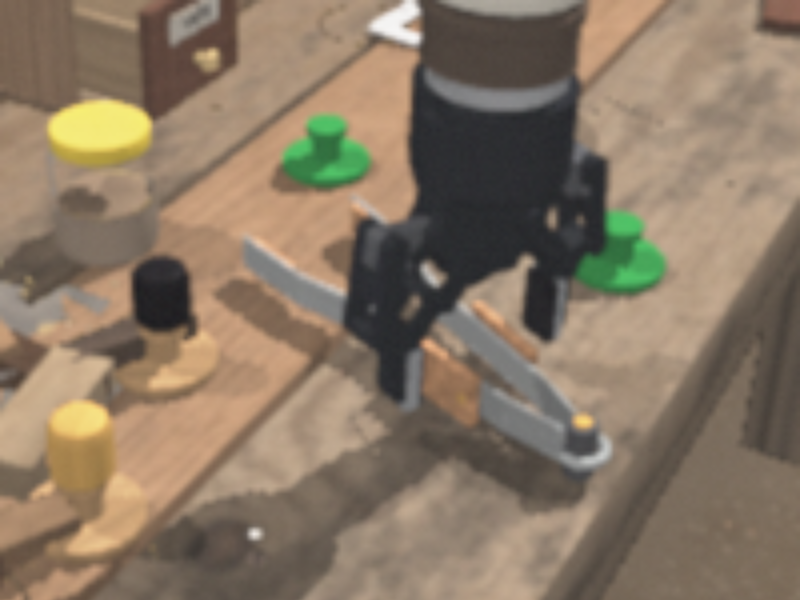

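The side view shows the fingers straddling both cork grips, with the descent having drifted about 11 mm sideways and no contact. I'll correct that before closing.

Call:
play_rows:
  deltas: [1,-0.14,0.14,0.03,1.0,1,0,0,0,0]

```text
clock: 2.72
eef_pos: [0.384, 0.2826, 0.0077]
tool_rot: [0.835, 0.55, 0.007, -0.003]
ft_force: [0.3, -0.1, 0.5]
grip_width: 0.0852
```

Run:
```python
from st import *
st((.3825,.2824,.003),-23.3)
```

```text
t 2.73 p [0.384  0.2826 0.0077] tongs yaw(tool y) -23.27 q [ 0.63  0.41 -0.41  0.74  0.    1.04] F [ 0.3 -0.1  0.5] w 0.0852 z [ 0.009  0.012 -1.   ]
delta/60mm [-0.014 -0.022  0.078] turn 0.030737126754836197
```

Call:
play_rows:
  deltas: [0.7,-0.01,-0.02,0.08,0,0.6,0,0,0,0,0.515,0,0,0,0,0.515,0,0,0,0,0.515,0,0,0,0,0.515,0,0,0,0]

```text
clock: 3.48
eef_pos: [0.3839, 0.2828, 0.0039]
tool_rot: [0.835, 0.549, 0.008, -0.003]
ft_force: [-0.4, -0.6, 1.1]
grip_width: 0.0437
```

Run:
```python
from st import *
st((.3825,.2824,.003),-23.3)
```

```text
t 3.48 p [0.3839 0.2828 0.0039] tongs yaw(tool y) -23.34 q [ 0.63  0.42 -0.41  0.73  0.    1.04] F [-0.4 -0.6  1.1] w 0.0437 z [ 0.011  0.013 -1.   ]
delta/60mm [-0.017 -0.019  0.015] turn -0.03716272412324173
```

Gripper at 43.7 mm. I'll lift by 0.10 m, correcting for drift at the end.

Call:
play_rows:
  deltas: [0.515,0,0,-0.15,0,0.515,0,0,-0.2,0,0.515,0,0,-0.25,0,0.515,0,0,-0.25,0,0.515,0,0,-0.25,0,0.515,0,0,-0.25,0,0.515,0,0,-0.25,0,0.515,0,0,-0.15,0,0.515,0,0,0,0]

```text
clock: 4.6
eef_pos: [0.3823, 0.2814, 0.1171]
tool_rot: [0.835, 0.55, 0.009, -0.003]
ft_force: [0.2, -0.0, -1.8]
grip_width: 0.0438
```

Run:
```python
from st import *
st((.374,.394,.105),30)
im,K,R,t=cam("side"); cv2.imwrite("pics/side3.png",cv2.resize(im[100:300,200:440],None,fx=3,fy=3))
```

```text
t 4.6 p [0.3823 0.2814 0.1171] tongs yaw(tool y) -23.32 q [ 0.63  0.26 -0.28  1.01  0.    1.04] F [ 0.2 -0.  -1.8] w 0.0438 z [ 0.012  0.015 -1.   ]
delta/60mm [ 1.665 -0.872  0.228] turn -53.31940279646369
```

View pics/side3.png

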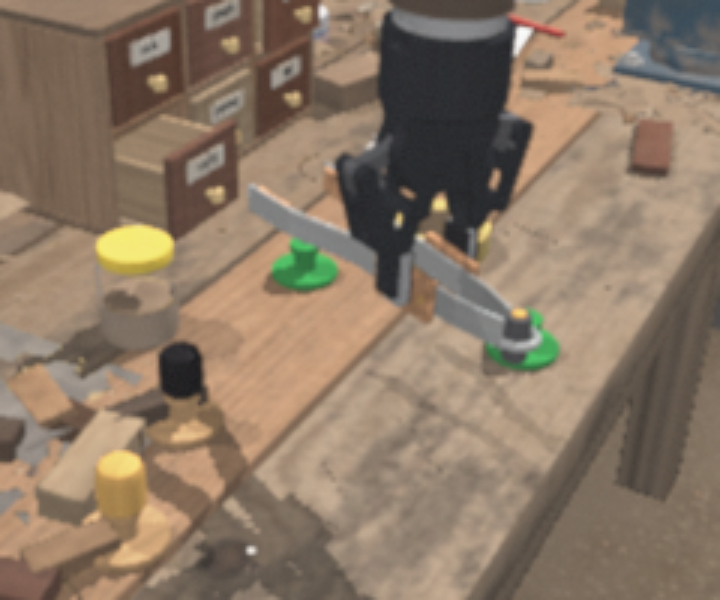

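The side view shows the tongs lifted and open, and the caps, jar and tape undisturbed. Next I shift left and turn the tongs to about 30° yaw, staying high.

Call:
play_rows:
  deltas: [0.515,0.25,-0.13,0,0,0.515,0.3,-0.16,0,0,0.515,0.3,-0.16,0,0,0.515,0.3,-0.16,0,0,0.515,0.25,-0.13,0,-3,0.515,0,0,0,-8,0.515,0,0,0,-8,0.515,0,0,0,-8,0.515,0,0,0,-8,0.515,0,0,0,-8,0.515,0,0,0,-5,0.515,0,0,0,0]

```text
clock: 6.15
eef_pos: [0.3712, 0.3899, 0.1144]
tool_rot: [0.52, 0.854, 0.007, 0.0]
ft_force: [0.0, 0.2, -1.0]
grip_width: 0.0439
```

Run:
```python
from st import *
st((.3735,.394,.105),30)
im,K,R,t=cam("top"); cv2.imwrite("pics/top4.png",cv2.resize(im[120:290,160:380],None,fx=3.5,fy=3.5,interpolation=cv2.INTER_CUBIC))
im,K,R,t=cam("side"); cv2.imwrite("pics/side4.png",cv2.resize(im[130:330,180:440],None,fx=3,fy=3,interpolation=cv2.INTER_CUBIC))
```

```text
t 6.15 p [0.3712 0.3899 0.1144] tongs yaw(tool y) 27.36 q [ 0.81  0.38 -0.11  1.06  0.    0.33] F [ 0.   0.2 -1. ] w 0.0439 z [ 0.007  0.012 -1.   ]
delta/60mm [0.042 0.064 0.158] turn -2.6416233514408454
```

View pics/top4.png

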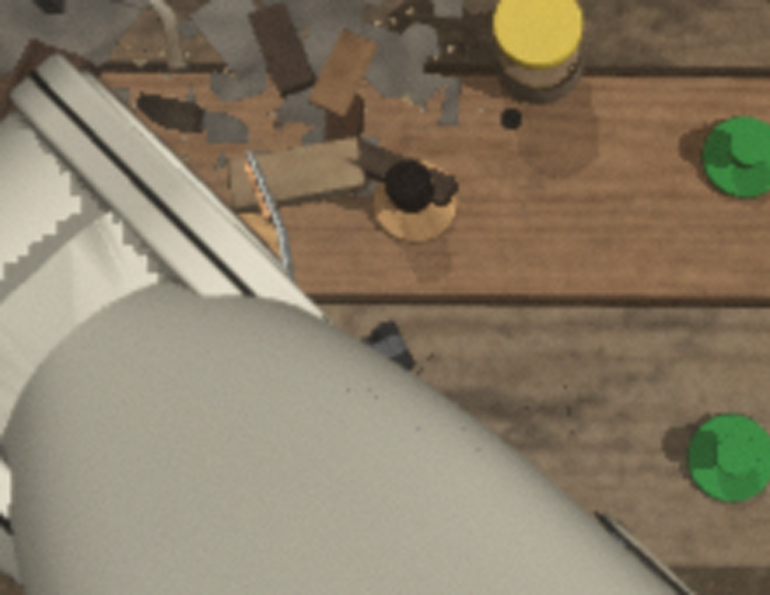

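View pics/side4.png

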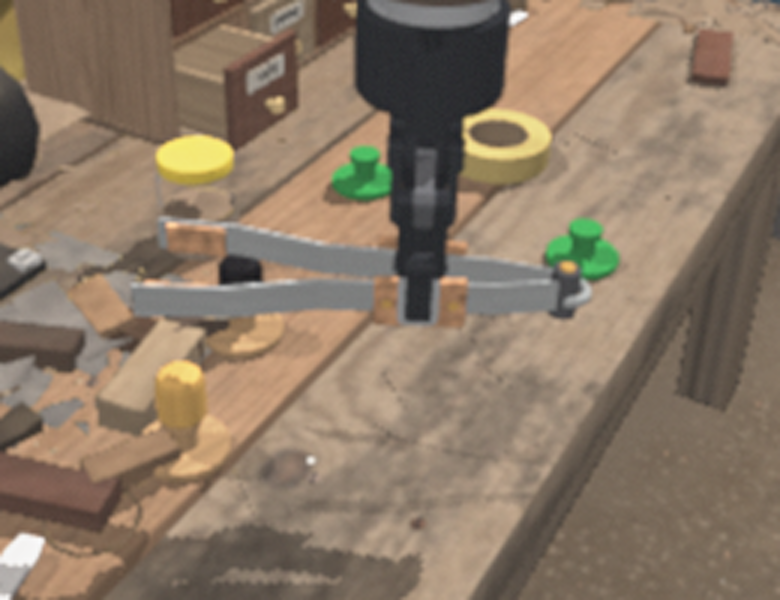

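Both views show the tongs held open and level with nothing disturbed. In the side crop the left tip is at (133,286) to (137,313), the right tip at (160,218), the hinge top at (568,266) and the cap top at (180,370). I'll compare this with the predicted tong pose.

Run:
```python
from st import *
im,K,R,t=cam("side")
o=bot.get_obs(); p=o["eef_pos"]; M=Ro.from_quat(o["tool_rot"]).as_matrix()
yw=np.arctan2(M[1,1],M[0,1]); ex=np.array([np.cos(yw),np.sin(yw),0]); ey=np.array([-ex[1],ex[0],0])
# grip wrt TCP at grasp: tongs (.3825,.2824), tool (.3839,.2828), yaw -23.3
g=np.array([.3825-.3839,.2824-.2828]); c,s=np.cos(np.radians(23.3)),np.sin(np.radians(23.3))
ox=g@[c,-s]; oy=g@[s,c]; print("offset",ox,oy)
G=p+ex*ox+ey*oy+[0,0,-.0039]
f=lambda x,y,z:proj(K,R,t,G+ex*x/1e3+ey*y/1e3+[0,0,z/1e3]).round(1)
print("Ltip top/bot pred",f(147,34,25),f(147,34,5),"seen",(224.3,225.3),(225.7,234.3))
print("Rtip top pred",f(147,-34,25),"seen",(233.3,202.7))
print("hinge top pred",f(-80,0,25),f(-80,0,30),"seen",(369.3,218.7))
print("mouth",(G+ex*.13+[0,0,.015]).round(4))
print("cap pred",proj(K,R,t,(.486,.459,.046)),proj(K,R,t,(.486,.459,.062)),"seen",(239.7,261.7))
d=lambda uv,z:ray(K,R,t,uv,z).round(4)
print(d((239.7,261.7),.047))
print("tip ray L top z=.1355",d((224.3,225.3),G[2]+.025),"pred",(G+ex*.147+ey*.034).round(4))
```

```text
offset -0.0011276067328551429 -0.0009211422561254013
Ltip top/bot pred [226.5 226.5] [227.7 236.7] seen (224.3, 225.3) (225.7, 234.3)
Rtip top pred [235.2 203.5] seen (233.3, 202.7)
hinge top pred [369.  219.7] [369.3 217.2] seen (369.3, 218.7)
mouth [0.4862 0.4478 0.1256]
cap pred [241.16286467 260.56350963] [240.47910296 253.42565986] seen (239.7, 261.7)
[0.4855 0.4636 0.047 ]
tip ray L top z=.1355 [0.4908 0.4851 0.1356] pred [0.4857 0.4859 0.1106]
```

Call:
play_rows:
  deltas: [0.515,0.04,0.09,0.1,-2.6,0.515,0,0,0.2,0,0.515,0,0,0.2,0,0.515,0,0,0.2,0,0.515,0,0,0,0,0.515,0,0,0,0]

```text
clock: 7.05
eef_pos: [0.3745, 0.3941, 0.0693]
tool_rot: [0.502, 0.865, 0.006, -0.0]
ft_force: [0.9, 0.2, -1.4]
grip_width: 0.0439
```

Run:
```python
from st import *
st((.3739,.3958,.033),30)
```

```text
t 7.05 p [0.3745 0.3941 0.0693] tongs yaw(tool y) 29.78 q [ 0.81  0.44 -0.15  0.96  0.    0.29] F [ 0.9  0.2 -1.4] w 0.0439 z [ 0.006  0.01  -1.   ]
delta/60mm [ 0.026 -0.001  0.605] turn -0.22041834868403853
```

Run:
```python
from st import *
im,K,R,t=cam("side"); cv2.imwrite("pics/side5.png",cv2.resize(im[205:305,200:320],None,fx=6,fy=6,interpolation=cv2.INTER_CUBIC))
o=bot.get_obs(); p=o["eef_pos"]; yw=np.radians(29.78); ex=np.array([np.cos(yw),np.sin(yw),0]); ey=np.array([-ex[1],ex[0],0])
G=p+ex*-.0011+ey*-.0009-[0,0,.0039]
f=lambda q:((proj(K,R,t,q)-[200,205])*6).round(0)
for n,y in(("L",31),("R",-31)):
  print(n,"pad ends/strip top", f(G+ex*.113+ey*y/1e3+[0,0,.024]),f(G+ex*.147+ey*y/1e3+[0,0,.024]))
im,K,R,t=cam("top"); cv2.imwrite("pics/top5.png",cv2.resize(im[140:230,180:300],None,fx=6,fy=6,interpolation=cv2.INTER_CUBIC))
```

```text
L pad ends/strip top [283. 281.] [157. 280.]
R pad ends/strip top [311. 147.] [195. 145.]
```

View pics/side5.png

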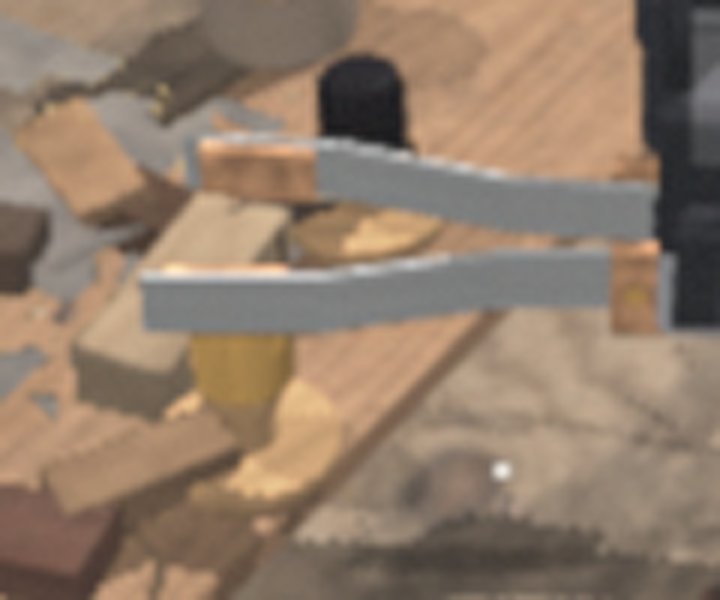

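Side view: the cap sits between the pads at columns 192–292, with left pad 163–288 at row 268 and right pad 200–318 at row 143. Height and lateral offset are mixed in this view, so I'm checking the top view.

View pics/top5.png

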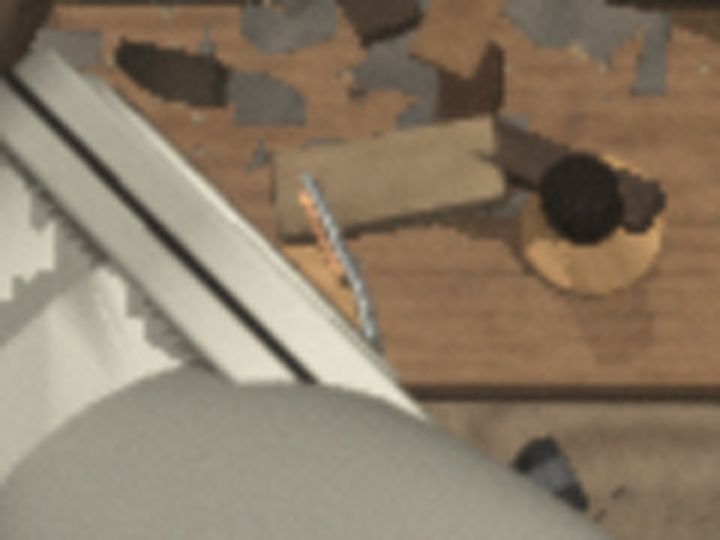

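Run:
```python
from st import *
P=[]
for n in("top","side"):
    im,K,R,t=cam(n); P.append(K@np.c_[R,t])
def tri(a,b):
    X=cv2.triangulatePoints(P[0],P[1],np.array(a,float).reshape(2,1),np.array(b,float).reshape(2,1)); X=X[:3,0]/X[3,0]
    r=[np.round((q@np.r_[X,1])[:2]/(q@np.r_[X,1])[2],1).tolist() for q in P]; return X.round(4),r
print("Rpad",tri((234,178.7),(243.2,228.8)))
o=bot.get_obs(); p=o["eef_pos"]; yw=np.radians(29.78); ex=np.array([np.cos(yw),np.sin(yw),0]); ey=np.array([-ex[1],ex[0],0])
G=p+ex*-.0011+ey*-.0009-[0,0,.0039]
print("pred Rpad top centre",(G+ex*.13-ey*.031+[0,0,.024]).round(4),"mouth",(G+ex*.13).round(4))
print("cap centre top(.062) tri",tri((224.3,187.5),(240,254)))
print("black cap top",tri((180-180+276.8,140+197/6),(200+361/6,205+75/6)))
```

```text
Rpad (array([0.4999, 0.4306, 0.0916]), [[234.1, 178.8], [243.0, 228.7]])
pred Rpad top centre [0.5024 0.4307 0.0899] mouth [0.4871 0.4576 0.0659]
cap centre top(.062) tri (array([0.4886, 0.4578, 0.0589]), [[224.3, 187.6], [239.9, 254.0]])
black cap top (array([0.5239, 0.347 , 0.0577]), [[276.6, 172.3], [260.8, 217.7]])
```

Triangulating the right pad agrees with the prediction to about 2.5 mm. I apply a small forward and left correction and descend.

Call:
play_rows:
  deltas: [0.515,0.05,0.05,0,0,0.515,0,0,0.12,0,0.515,0,0,0.15,0,0.515,0,0,0.15,0,0.515,0,0,0.1,0,0.515,0,0,0,0]

```text
clock: 8.0
eef_pos: [0.376, 0.3991, 0.0363]
tool_rot: [0.502, 0.865, 0.006, 0.0]
ft_force: [-0.1, 0.4, -0.5]
grip_width: 0.044
```

Run:
```python
from st import *
st((.376,.3983,.033),30)
im,K,R,t=cam("side"); cv2.imwrite("pics/side6.png",cv2.resize(im[205:305,200:320],None,fx=6,fy=6,interpolation=cv2.INTER_CUBIC))
```

```text
t 8.0 p [0.376  0.3991 0.0363] tongs yaw(tool y) 29.79 q [ 0.81  0.49 -0.18  0.89  0.    0.29] F [-0.1  0.4 -0.5] w 0.044 z [ 0.007  0.011 -1.   ]
delta/60mm [-0.011 -0.007  0.055] turn -0.21464924370389582
```

View pics/side6.png

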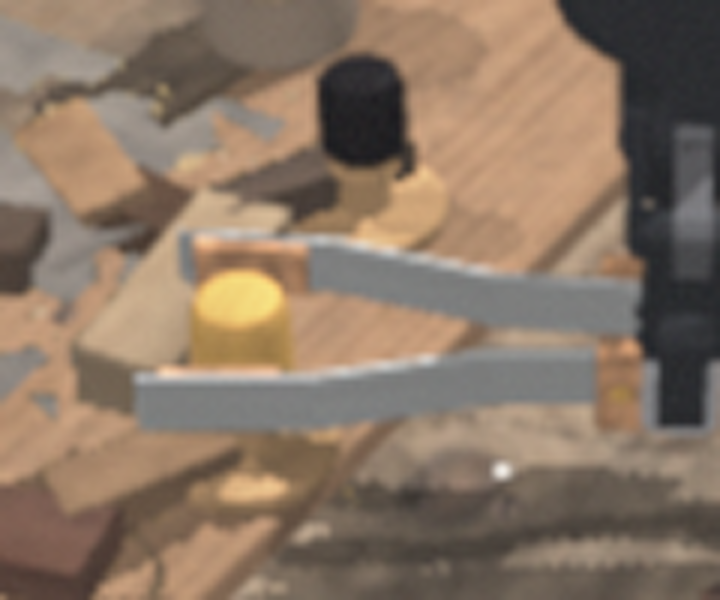

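The cap sits centred between the pads and untouched (cap top at about (240,298), left pad row 370, right pad row 242). I'll lower 2 mm more and close gently in steps.

Call:
play_rows:
  deltas: [0.515,-0.01,0,0.04,0,0.47,0,0,0,0,0.44,0,0,0,0,0.42,0,0,0,0,0.42,0,0,0,0,0.42,0,0,0,0]

```text
clock: 8.8
eef_pos: [0.3772, 0.3993, 0.0352]
tool_rot: [0.502, 0.865, 0.008, 0.0]
ft_force: [-0.5, -0.2, -1.5]
grip_width: 0.0362
```

Run:
```python
from st import *
st((.376,.3983,.033),30)
im,K,R,t=cam("side"); hsv=cv2.cvtColor(im,cv2.COLOR_BGR2HSV)
for c,s in blobs(hsv,(19,120,100),(30,255,255),(215,235,262,285),10): print(c.round(1),s)
```

```text
t 8.8 p [0.3772 0.3993 0.0352] tongs yaw(tool y) 29.78 q [ 0.81  0.49 -0.18  0.89  0.    0.29] F [-0.5 -0.2 -1.5] w 0.0362 z [ 0.008  0.013 -1.   ]
delta/60mm [-0.005 -0.027  0.036] turn -0.21896015372750455
[239.3 254.5] [232 250  15   9  98]
```

Call:
play_rows:
  deltas: [0.41,0,0,0,0,0.41,0,0,0,0,0.4,0,0,0,0,0.4,0,0,0,0]

```text
clock: 9.35
eef_pos: [0.3773, 0.3992, 0.0352]
tool_rot: [0.502, 0.865, 0.008, 0.001]
ft_force: [0.3, -0.3, -1.0]
grip_width: 0.0347
```

Call:
play_rows:
  deltas: [0.39,0,0,0,0,0.39,0,0,0,0,0.39,0,0,0,0]

```text
clock: 9.72
eef_pos: [0.3773, 0.3991, 0.0353]
tool_rot: [0.502, 0.865, 0.008, 0.001]
ft_force: [0.1, 0.3, -0.8]
grip_width: 0.034
```

Call:
play_rows:
  deltas: [0.38,0,0,0,0,0.38,0,0,0,0,0.38,0,0,0,0]

```text
clock: 10.1
eef_pos: [0.3773, 0.3991, 0.0353]
tool_rot: [0.502, 0.865, 0.008, 0.001]
ft_force: [-0.4, -0.5, -1.0]
grip_width: 0.0336
```

Call:
play_rows:
  deltas: [0.37,0,0,0,0,0.37,0,0,0,0,0.37,0,0,0,0]

```text
clock: 10.48
eef_pos: [0.3773, 0.3991, 0.0353]
tool_rot: [0.502, 0.865, 0.008, 0.001]
ft_force: [-0.3, -0.2, -0.4]
grip_width: 0.0338
```

The width has stalled at 33.7 mm, so the tips are on the cap. I lift slowly a little and check.

Call:
play_rows:
  deltas: [0.37,0,0,-0.05,0,0.37,0,0,-0.1,0,0.37,0,0,-0.15,0,0.37,0,0,-0.15,0,0.37,0,0,0,0]

```text
clock: 11.1
eef_pos: [0.3769, 0.399, 0.0643]
tool_rot: [0.502, 0.865, 0.008, 0.0]
ft_force: [0.2, 0.3, -1.2]
grip_width: 0.0335
```

Run:
```python
from st import *
st((.376,.3983,.125),30)
im,K,R,t=cam("side"); hsv=cv2.cvtColor(im,cv2.COLOR_BGR2HSV)
for c,s in blobs(hsv,(19,120,100),(30,255,255),(205,215,262,285),10): print(c.round(1),s)
```

```text
t 11.1 p [0.3769 0.399  0.0643] tongs yaw(tool y) 29.79 q [ 0.81  0.45 -0.15  0.95  0.    0.29] F [ 0.2  0.3 -1.2] w 0.0335 z [ 0.008  0.013 -1.   ]
delta/60mm [ 0.004 -0.005 -1.012] turn -0.21342141555860294
[238.2 241.9] [231 238  15   9  98]
```

The cap rose with the tongs (12.6 px, about 29 mm). I continue to 12 cm.

Call:
play_rows:
  deltas: [0.37,0,0,-0.1,0,0.37,0,0,-0.2,0,0.37,0,0,-0.2,0,0.37,0,0,-0.2,0,0.37,0,0,-0.2,0,0.37,0,0,-0.1,0,0.37,0,0,0,0,0.37,0,0,0,0]

```text
clock: 12.15
eef_pos: [0.3761, 0.3979, 0.1284]
tool_rot: [0.502, 0.865, 0.008, 0.0]
ft_force: [-0.0, -0.1, -2.3]
grip_width: 0.0336
```

Run:
```python
from st import *
st((.376,.3983,.125),30)
im,K,R,t=cam("side"); hsv=cv2.cvtColor(im,cv2.COLOR_BGR2HSV)
cv2.imwrite("pics/side7.png",cv2.resize(im[150:310,200:400],None,fx=4,fy=4,interpolation=cv2.INTER_CUBIC)[:600])
for c,s in blobs(hsv,(19,120,100),(30,255,255),(205,190,262,285),10): print(c.round(1),s)
for h in(.108,.12,.13): print(h,proj(K,R,t,(.487,.459,h+.032)).round(1))
```

```text
t 12.15 p [0.3761 0.3979 0.1284] tongs yaw(tool y) 29.79 q [ 0.81  0.39 -0.07  1.1   0.    0.29] F [-0.  -0.1 -2.3] w 0.0336 z [ 0.008  0.013 -1.   ]
delta/60mm [0.006 0.001 0.057] turn -0.21295163901901049
[243.4 190.2] [237 190  14   2  17]
[235.9 210. ] [229 207  15   8  94]
0.108 [236.4 215.8]
0.12 [235.8 209.6]
0.13 [235.3 204.3]
```

View pics/side7.png

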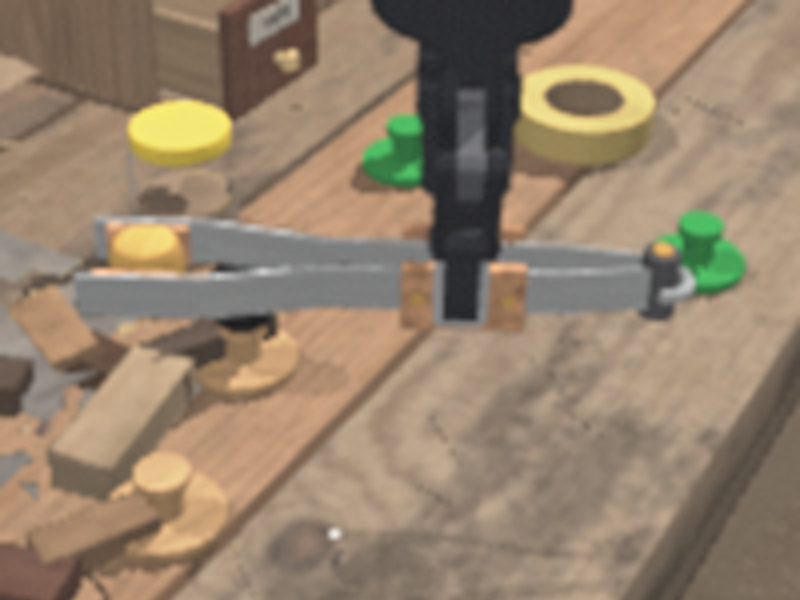

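The brass cap is held between the pads (crop (148,248)) with its stand empty at (165,475). Its underside is at about 12 cm, and the black cap, jar and tape are in place. I'll hand in.

```bash
python3 -c "
from st import *
st(); print(ticket.job_done())"
```

```text
t 12.2 p [0.3761 0.3979 0.1284] tongs yaw(tool y) 29.79 q [ 0.81  0.39 -0.07  1.1   0.    0.29] F [ 0.5  0.3 -1.5] w 0.0337 z [ 0.008  0.013 -1.   ]
the job is handed in; nothing more can be done
None
```

The brass cap is off its stand and held in the tongs, with its underside about 12 cm above the bench. I handed the job in at 12.2 s; no verdict was reported.

I picked the tongs up by their cork grips at a 44 mm opening, carried them open over the cap and closed in small steps until the opening stalled at about 34 mm. A slow lift followed.

**Last checks:**
- **Hold:** the last picture shows the cap between the pads and its stand empty. The cap's top is within half a pixel of where a 12 cm underside would put it; the arm's own travel gives about 12.3 cm. The opening stayed steady at 33.6–33.7 mm.
- **Forces:** wrist force read no more than about 2.5 N whenever I checked it. The tip force on the lacquer can't be measured directly. With the figures you gave, the fixed grip force would put about 20 N on the tips, under the 25 N limit.
- **Other things:** the jar and tape look undisturbed in the last picture. The black cap is mostly hidden behind the tongs there, but it stood untouched in the last clear view, just before closing.

**What disagreed:** the arm drifted about 11 mm sideways on the first descent, which I corrected before gripping. At closing the opening stalled about 1 mm below the expected 35 mm.

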